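Close a split instrument housing on its dowels and hold it shut

ROBOT

A 6-joint arm with a two-finger parallel gripper is mounted at the origin on the work surface. World frame = base frame: x ahead of the robot, y to its left, z up, the work surface at z = 0. Lengths are in m, angles in rad, forces in N, time in s.
With the tool pointing down it reaches from about 0.35 to 0.85 m from the base axis. Payload 8.1 kg.
Tool frame: the origin (TCP) lies on the centre line of the jaws, within the pads' length; the fingertips stand robot.tip_reach ahead of it and the grasp point (between the pads) lies 5 mm behind it (robot.tip_reach is the distance from the TCP to the fingertips, in m); z points along the fingers, y is the direction in which the jaws open and shut (so a half turn about z gives the same grasp; the last joint's range is limited). The gripper opens to 93 mm and grips with 3 to 60 N. Pads are 15 mm wide; open, the fingers measure 128 mm over their backs; the gripper's body (75 mm by 188 mm) begins 65 mm behind the grasp point.
Start: joints at [-1.409, 0.13, 1.488, -0, 1.523, -0.085], TCP at [0.147, -0.582, 0.233] pointing down, gripper open.
Joint ranges: [-2.96, 2.96], [-0.89, 2.26], [0.02, 2.5], [-1.34, 4.48], [0, 2.73], [-2.66, 2.66]. Speed limits (rad/s): [2.39, 2.39, 2.79, 3.14, 3.14, 3.14].

INTERFACE

Orientations are given as a rotation vector (axis times angle).
In Python, from plant import sensors, read_camera, robot gives the robot as it stands.
- The arm moves only by the tool play_rows, never from a script. Its argument "series" is a list that holds one entry, the list of rows, each a list of 5 numbers: the closure, from -1 (fully open) to 1 (shut), then the shift along the world's x, y, z in m, then the turn about the world's z in rad. A call has 1 to 8 rows; each row is the pose to reach, as a shift and turn from the pose commanded when the call began; what a row does not reach only later rows make up. A row lasts 1/10 s, in which the tool goes at most 50 mm and 8.59 degrees, less where a joint would pass 70% of its speed; a pose out of reach is approached as far as the arm can. A call with a gripper value outside its range is refused whole. The fingers move at their own pace and stop on an object; "force" is the grip in N (left out, the last holds). Time passes only in rows, so rows that repeat a pose let the fingers close. It gives the time, the measured TCP pose, the force and the opening at its end, in the units of the state.
- sensors.read_state(): the state, without advancing time (a new reading comes with each control period).
- read_camera(name): name is "side" or "top" or "wrist"; returns a dict with "color" (384x512x3 uint8, red, green, blue), "range_z" (384x512 float32, m along the optical axis (not along the pixel's ray), 0 where there is no reading), "intrinsics" (3x3 intrinsics, pixels), "rvec" (rotation vector, rad) and "tvec" (3), from world to camera coordinates, as OpenCV has them. Camera axes: x right, y down, z forward; pixel columns grow to the right and rows downward; lengths in m; the calibration is good to about 2 mm. The wrist camera is an equidistant fisheye: a pixel r from the principal point sees the ray r / f radians off the axis. A picture is of the moment at which its call begins.
- robot.close_job(): hands the job in, once; it reports no verdict.
The state is a dict: "t": time; "q": joint angles; "dq": joint speeds; "joint_torque": joint torques, N m; "tool_pos": TCP position; "orientation": TCP orientation; "force": force on the tool from outside, world axes, zero at the start; "wrist_torque": the same for the moment, N m; "opening": finger opening in m.
Only numpy, scipy, OpenCV 4.12 (cv2) and the standard library are available. Lean on these libraries where they do the work, as an engineer would, in place of code of your own. Each camera call takes 0.05 s, during which the arm holds its last target.

TASK

Fit the finned aluminium cover that matches the open housing in the black assembly nest: pick it up by its fins, turn it so that its large and small holes meet the large and small dowels, and lower it over them. Push it down against the springy contact block inside until the cover is flush on the housing's rim all round, and finish while still holding it pressed down there: do not let go. Leave the smaller spare cover, the meter and the solder spool where they are.

Things in the scene. Friction and masses are not known exactly. Their poses are not given: they have to be found in the camera images.
- cover_grip (a point): Where to grip the cover that fits: centre of its fin block, which is 50 long (x), 28 wide (y), 36 mm high, on the middle of an aluminium plate 130 (x) by 86 (y) by 16 mm, about 0.33 kg, lying flat. The point is 38 mm above the plate's underside, 22 above its top face, 14 below the fin tops. Close the fingers along the cover's y. Its x points from the small hole to the large hole, z up.
- cover_base (a point): Centre of the underside of the cover's plate (axes as the cover). Left alone on the dowels, the cover rides on the spring block, about 6 mm above the rim.
- hole_small (a point): Centre of the mouth, on the underside, of the cover's small through hole, 11.5 mm wide; 46 mm from the plate's middle on the -x side.
- hole_large (a point): Centre of the mouth, on the underside, of the cover's large through hole, 17.5 mm wide; 46 mm from the plate's middle on the +x side.
- housing_rim (a point): Middle of the open top of the lower half, level with its flat rim, 45 mm above the bench: an aluminium box 130 (x) by 86 mm (y) fixed in a black nest plate 170 x 120 x 10 mm. x points from small to large dowel (black cable gland at that end). In the middle a spring block, 40 x 34 mm, stands 6 mm above the rim: pushes up 5.5 N at first touch, 11.5 N when pushed level with the rim.
- dowel_small (a point): Foot of the small steel dowel, at rim height: upright, 10 mm thick, 20 mm tall above the rim, with a 4 mm tapered tip; 46 mm from the housing's middle on its -x side.
- dowel_large (a point): Foot of the large steel dowel, at rim height: upright, 16 mm thick, 20 mm tall above the rim, with a 4 mm tapered tip; 46 mm from the housing's middle on its +x side. The seated cover shows both dowel tips 4 mm above its plate.
- spare_mid (a point): Centre (half-way up) of the spare cover, which does not fit: the same shape but smaller, plate 94 x 64 x 12 mm with two equal holes, 34 mm high with its fins. To be left alone.
- meter: Grey hand-held multimeter lying on its back, 150 x 75 x 34 mm, about 42 mm with its knob; origin at the centre of its underside, x along its length. To be left alone.
- spool: Solder spool standing on its flange, 54 mm wide, 50 mm tall; origin at the centre of its underside. To be left alone.
Not all that is in view belongs to the job. Leave any purple or red look-alike of the part that bears cover_grip alone.

How it is judged:
At the end, for the whole second after the job is handed in: The matching cover sits on both dowels the right way round (each hole within 4 mm of its dowel), its underside within 2 mm of the rim at both holes and level within 2 degrees, held down against the spring by the robot's fingers (at least 2 N on the cover) through the last second (horizontal distance between hole_large and dowel_large below 0.004 m and horizontal distance between hole_small and dowel_small below 0.004 m and z of each of hole_large, hole_small in the frame of housing_rim below 0.002 m and z of cover_base in the frame of housing_rim above -0.003 m and angle between cover_base's own z axis and vertical below 0.035 rad and contact force between the fingers and cover above 2 N); the arm keeps its last pose, push and grip.
It fails at once if the spare cover, the meter or the spool is moved by more than 30 mm (distance of any of spare_mid, meter, spool from where it was at the start of the episode above 0.03 m).
It also fails if it takes over 45 s, if anything falls off the work surface, if the arm or the gripper's body presses on something with over 40 N, if the wrist force passes 120 N, or if a joint passes its speed limit or range.

## Working session

There is one attempt and no reset: what is moved stays moved. The work goes in short steps, Python scripts to look and compute and a tool call to move; the robot and the scene stay as the last step left them, time stands still between calls to the robot, and variables do not carry over. Pictures are saved under pics/ and viewed, and the job is handed in when it is done.

Besides the shell and the picture viewer there is one more tool, called after ">>>" as name([rows], argument=value, ...), one row to a line, values as JSON. play_rows: Moves the arm, as the interface text tells. Its arguments: {"type":"object","properties":{"series":{"type":"array","items":{"type":"array","items":{"type":"array","items":{"type":"number"}}}},"force":{"type":"number"}},"required":["series"]}

```bash
mkdir -p pics; ls; python3 - <<'E'
from plant import sensors, read_camera, robot
import cv2,numpy as np,pickle
s=sensors.read_state();print(s, robot.tip_reach)
for n in ["side","top","wrist"]:
    c=read_camera(n);pickle.dump(c,open(f"pics/{n}0.pkl","wb"))
    cv2.imwrite(f"pics/{n}0.png",c["color"][:,:,::-1]);print(n,c["intrinsics"].tolist(),c["rvec"],c["tvec"])
E
```

```text
pics
{'t': 0.0, 'q': array([-1.40936279e+00,  1.31137239e-01,  1.48925993e+00,  1.89977294e-05,
        1.52297603e+00, -8.54068327e-02]), 'dq': array([-0.00098819,  0.00114042, -0.00021909, -0.00156377, -0.00010637,
        0.00024121]), 'joint_torque': array([-2.61284576e-04, -5.59837747e+01, -4.91761243e+01,  7.69228558e-02,
        3.57671699e-02, -1.38924875e-04]), 'tool_pos': array([ 0.14654422, -0.58128564,  0.23161233]), 'orientation': array([-3.11592952e+00, -3.86531751e-01,  7.64651919e-05]), 'force': array([-0.31450295, -0.22230675, -0.72835369]), 'wrist_torque': array([-0.00665827,  0.00164821, -0.0395023 ]), 'opening': 0.09293806604942853} 0.014
side [[461.17067613041314, 0.0, 250.1029870222012], [0.0, 461.17067613041314, 193.71051617881238], [0.0, 0.0, 1.0]] [ 0.15645786 -2.92876897  1.04124456] [0.5060217  0.07803336 1.38839911]
top [[427.8018002876087, 0.0, 256.7579348444417], [0.0, 427.8018002876087, 187.70002542605332], [0.0, 0.0, 1.0]] [ 2.1219918  -2.14119366  0.14526604] [-0.00289711  0.50869101  1.08779563]
wrist [[297.3186396354542, 0.0, 259.7935544593493], [0.0, 297.3186396354542, 185.4411629321306], [0.0, 0.0, 1.0]] [-2.30392727  1.79395501  0.24633465] [-0.5995698  -0.03319153  0.39066135]
```

View pics/side0.png

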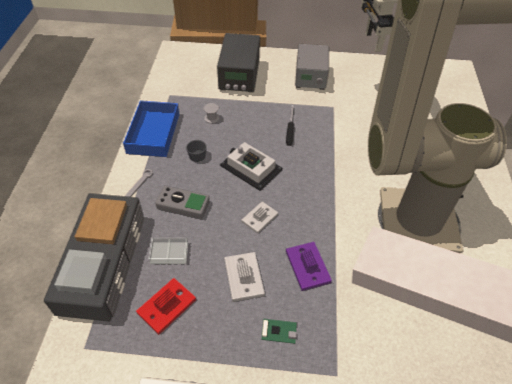

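View pics/top0.png

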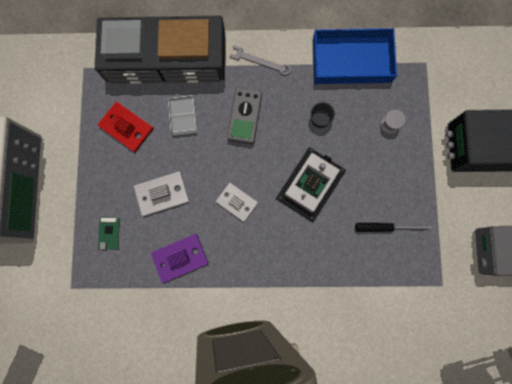

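View pics/wrist0.png

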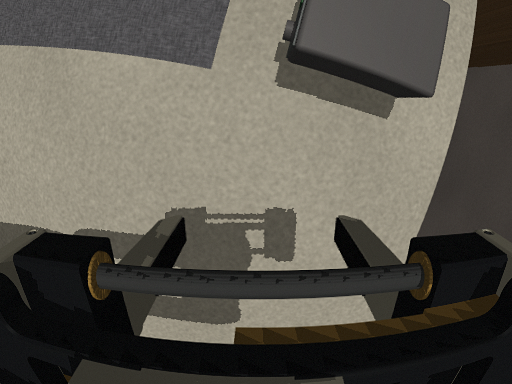

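Side view: the housing is near (252,162), the grey covers at (244,275) and (260,216), and the purple and red look-alikes at (308,265) and (166,305). In the top view, the candidates are the large grey cover (161,194), small grey cover (237,201), purple (180,258) and red (126,127). The large grey one fits the description and the small one is the spare. The housing is at (312,183). I'll enlarge a crop to confirm this.

```bash
python3 - <<'E'
import cv2,numpy as np
im=cv2.imread("pics/top0.png")
a=cv2.resize(im[160:230,120:265],None,fx=5,fy=5,interpolation=cv2.INTER_CUBIC)
b=cv2.resize(im[140:225,270:355],None,fx=6,fy=6,interpolation=cv2.INTER_CUBIC)
cv2.imwrite("pics/ca.png",a);cv2.imwrite("pics/cb.png",b)
E
```

```text
(no output)
```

View pics/ca.png

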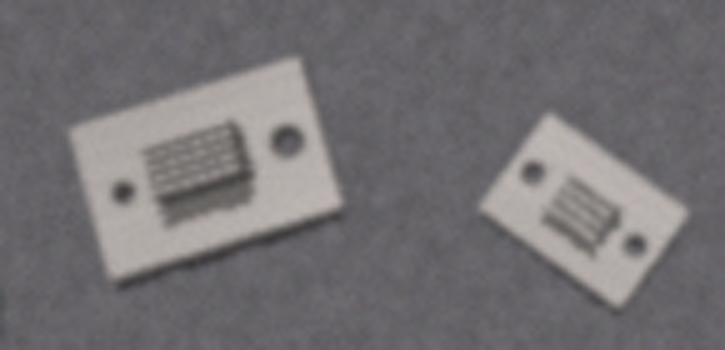

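View pics/cb.png

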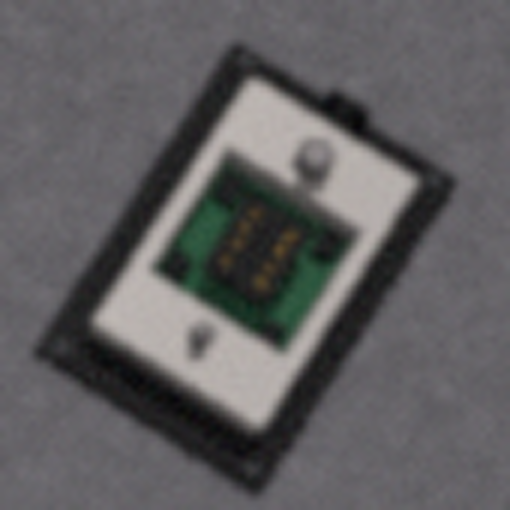

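The crop shows the large cover with its large hole to the right (crop 287,140 → image 177,188) and small hole to the left (144,198). Its two unequal holes confirm it. The spare has two equal holes. On the housing, the large dowel is at about (322,166) near the gland and the small one at about (303,196). Next I'll measure them.

```bash
cat > h.py <<'E'
import cv2,numpy as np,pickle
def load(n): return pickle.load(open(f"pics/{n}.pkl","rb"))
def pts(c):
    K=c["intrinsics"];R=cv2.Rodrigues(c["rvec"])[0];t=c["tvec"]
    Z=c["range_z"];v,u=np.mgrid[:Z.shape[0],:Z.shape[1]]
    P=np.stack([(u-K[0,2])/K[0,0]*Z,(v-K[1,2])/K[1,1]*Z,Z],-1)
    return (P-t.ravel())@R
def ray(c,uv,z):
    K=c["intrinsics"];R=cv2.Rodrigues(c["rvec"])[0];t=c["tvec"].ravel()
    uv=np.atleast_2d(uv);d=np.stack([(uv[:,0]-K[0,2])/K[0,0],(uv[:,1]-K[1,2])/K[1,1],np.ones(len(uv))],-1)@R
    o=-R.T@t
    return o+d*((z-o[2])/d[:,2])[:,None]
E
python3 - <<'E'
from h import *
for cam,boxes in (("top0",dict(cover=(125,165,195,225),spare=(212,178,262,225),house=(275,142,350,222))),("side0",dict(cover=(215,245,270,305),house=(215,135,290,190)))):
    c=load(cam);P=pts(c);hsv=cv2.cvtColor(c["color"],cv2.COLOR_RGB2HSV)
    for n,(a,b,e,f) in boxes.items():
        zz={"cover":.016,"spare":.012,"house":.045}[n]
        m=np.zeros(P.shape[:2],bool);m[b:f,a:e]=True
        bright=m&(hsv[...,2]>115)&(hsv[...,1]<60)
        near=bright&(abs(P[...,2]-zz)<.006)
        print(cam,n,bright.sum(),near.sum(),"z med",np.median(P[near][:,2]))
        cs,_=cv2.findContours(near.astype(np.uint8),cv2.RETR_CCOMP,cv2.CHAIN_APPROX_NONE)
        k=max(cs,key=cv2.contourArea)[:,0,:].astype(float)
        w=ray(c,k,zz)[:,:2]
        r=cv2.minAreaRect((w*1000).astype(np.float32));print("  rect",r,np.round(cv2.boxPoints(r)).tolist())
        x,y=P[near][:,0],P[near][:,1]
        # holes
        for q in cs:
            if 3<cv2.contourArea(q)<60 or 3<len(q)<40:
                mm=q[:,0].mean(0);print("   in",mm.round(1),cv2.contourArea(q),ray(c,mm,zz)[0].round(4))
        for nm,lo,hi in (("fin",zz+.012,zz+.06),):
            s=m&(P[...,2]>lo)&(P[...,2]<hi);print("  high",s.sum(),P[s].mean(0).round(4),np.percentile(P[s][:,2],95) if s.any() else 0)
E
```

```text
top0 cover 1461 1167 z med 0.01681576225070122
  rect ((500.56414794921875, 252.58038330078125), (87.44072723388672, 131.06033325195312), 17.203569412231445) [[439.0, 302.0], [478.0, 177.0], [562.0, 203.0], [523.0, 328.0]]
   in [147. 211.] 2.0 [0.4522 0.2879 0.016 ]
   in [163. 207.] 2.0 [0.4626 0.245  0.016 ]
   in [163. 203.] 2.0 [0.4734 0.2453 0.016 ]
   in [150. 203.] 2.0 [0.4737 0.2804 0.016 ]
   in [151. 202.] 2.0 [0.4764 0.2778 0.016 ]
   in [149. 201.] 2.0 [0.4792 0.2833 0.016 ]
   in [175. 200.] 2.0 [0.4812 0.2131 0.016 ]
   in [144.3 197.9] 17.5 [0.4877 0.2963 0.016 ]
   in [139. 191.] 2.0 [0.5067 0.3113 0.016 ]
   in [182. 189.] 2.0 [0.5109 0.1948 0.016 ]
   in [176.9 188. ] 37.0 [0.5139 0.2087 0.016 ]
   in [141. 185.] 2.0 [0.5231 0.3065 0.016 ]
   in [150. 184.] 2.0 [0.5255 0.2821 0.016 ]
   in [171. 179.] 2.0 [0.5387 0.2253 0.016 ]
  high 243 [0.4999 0.2514 0.0478] 0.055846632158937044
top0 spare 855 670 z med 0.012912937253392359
  rect ((476.4830017089844, 48.67583465576172), (94.29988098144531, 64.65289306640625), 54.095191955566406) [[423.0, 29.0], [475.0, -8.0], [
[... 2172 characters left out ...]
507  -0.0969  0.045 ]
   in [260. 171.] 2.0 [ 0.4887 -0.1031  0.045 ]
   in [247. 167.] 2.0 [ 0.5311 -0.1155  0.045 ]
   in [268. 162.] 2.0 [ 0.4668 -0.1444  0.045 ]
   in [273. 160.] 2.0 [ 0.4515 -0.1549  0.045 ]
   in [265. 159.] 2.0 [ 0.4774 -0.1564  0.045 ]
   in [235. 156.] 2.0 [ 0.5748 -0.159   0.045 ]
   in [231. 156.] 2.0 [ 0.5876 -0.1576  0.045 ]
   in [238. 153.] 2.0 [ 0.5668 -0.1734  0.045 ]
   in [252. 147.] 2.0 [ 0.5244 -0.2057  0.045 ]
   in [249. 147.] 2.0 [ 0.5342 -0.2046  0.045 ]
   in [245. 147.] 2.0 [ 0.5473 -0.2031  0.045 ]
   in [245. 145.] 2.0 [ 0.5483 -0.2123  0.045 ]
   in [244. 143.] 2.0 [ 0.5526 -0.2212  0.045 ]
  high 30 [ 0.5332 -0.1603  0.0632] 0.0680976184322164
```

Both cameras agree within about 1 mm. The cover plate measures 87x131 mm, with its centre at (0.5005, 0.2525) and x heading −72.8°. The housing rim measures 86x131 mm, with its centre at (0.523, −0.1525) and x heading −33.5°. The tool y axis is now at −75.9° and must reach 17.2°, a turn of +1.624 rad. From the cover to the housing it then needs another +0.686 rad.

>>> play_rows([
  [[-1,0.04,0.045,0,0.14],[-1,0.08,0.09,0,0.28],[-1,0.11,0.13,0,0.42],[-1,0.14,0.17,0,0.56],[-1,0.17,0.21,0,0.7],[-1,0.2,0.25,0,0.84],[-1,0.23,0.29,0,0.98],[-1,0.26,0.33,0,1.1]],
])

```text
t: 0.95
tool_pos: [0.3951, -0.2662, 0.2326]
orientation: [2.45, 1.966, 0.0]
force: [1.2, -0.7, -0.1]
opening: 0.0929
```

>>> play_rows([
  [[-1,0.02,0.045,0,0.1],[-1,0.04,0.09,0,0.2],[-1,0.06,0.14,0,0.3],[-1,0.07,0.19,0,0.4],[-1,0.08,0.24,0,0.524],[-1,0.09,0.29,0,0.524],[-1,0.09,0.34,0,0.524],[-1,0.09,0.38,0,0.524]],
])

```text
t: 1.75
tool_pos: [0.484, 0.1142, 0.2324]
orientation: [-1.864, -2.529, 0.0]
force: [0.8, 0.5, 0.4]
opening: 0.0933
```

>>> play_rows([
  [[-1,0.0035,0.04,-0.02,0],[-1,0.0035,0.08,-0.05,0],[-1,0.0035,0.1245,-0.08,0],[-1,0.0035,0.1245,-0.11,0],[-1,0.0035,0.1245,-0.11,0],[-1,0.0035,0.1245,-0.11,0]],
])

```text
t: 2.35
tool_pos: [0.4872, 0.2359, 0.1224]
orientation: [-1.864, -2.528, 0.003]
force: [0.4, 0.2, 1.0]
opening: 0.093
```

```bash
python3 - <<'E'
from plant import sensors, read_camera
import cv2,pickle,numpy as np
for n in ["top","side","wrist"]:
    c=read_camera(n);pickle.dump(c,open(f"pics/{n}1.pkl","wb"));cv2.imwrite(f"pics/{n}1.png",c["color"][:,:,::-1])
s=sensors.read_state();print(s["t"],s["tool_pos"],s["orientation"],s["force"])
E
```

```text
2.5 [0.4894584  0.23599995 0.12503225] [1.86502164 2.52565533 0.0043788 ] [ 0.12178859 -0.68644107 -0.79072926]
```

View pics/wrist1.png

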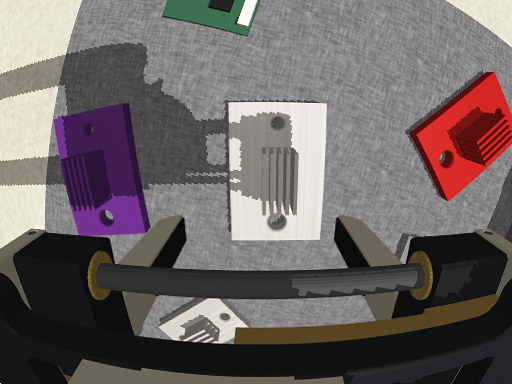

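View pics/side1.png

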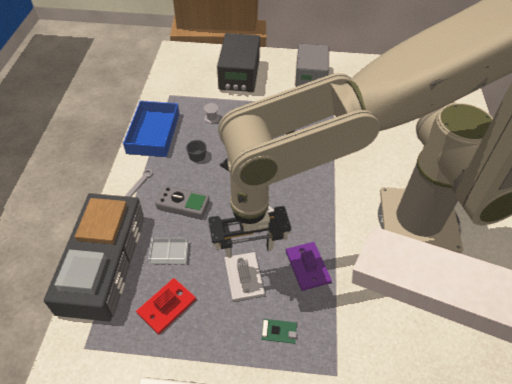

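The wrist view shows the cover between the jaws, with holes at (277,123) and (276,222), and purple to the left and red to the right. It sits off-centre by about 16 px, which agrees with the measured TCP being about 16 mm short in y. I'll measure the offset using the wrist rays and averaged states.

```bash
cat >> h.py <<'E'
def fray(c,uv,z):
    K=c["intrinsics"];R=cv2.Rodrigues(c["rvec"])[0];t=c["tvec"].ravel()
    uv=np.atleast_2d(uv).astype(float);x=(uv-K[:2,2])/K[0,0];th=np.linalg.norm(x,axis=1,keepdims=True)
    d=np.hstack([x/th*np.sin(th),np.cos(th)])@R;o=-R.T@t
    return o+d*((z-o[2])/d[:,2])[:,None]
def state(n=6):
    from plant import sensors, read_camera
    L=[]
    for i in range(n):
        read_camera("wrist");L.append(sensors.read_state())
    o=np.array([s["orientation"] for s in L]);o*=np.sign(o[:,:1])
    a=np.degrees(2*np.arctan2(o[:,1],o[:,0]))-90
    p=np.array([s["tool_pos"] for s in L])
    print("t",L[-1]["t"],"pos",p.mean(0).round(4),"sd",p.std(0).round(4),"yaw_y",a.mean().round(2),"F",np.mean([s["force"] for s in L],0).round(2),"open",L[-1]["opening"], "T",np.mean([s["wrist_torque"] for s in L],0).round(2))
    return p.mean(0)
E
python3 - <<'E'
from h import *
c=load("wrist1")
print(fray(c,[[277.5,123.5],[276.5,222]],.016).round(4))
# plate outline
hsv=cv2.cvtColor(c["color"],cv2.COLOR_RGB2HSV)
state()
E
python3 - <<'E'
import cv2
im=cv2.imread("pics/wrist1.png");cv2.imwrite("pics/w1c.png",cv2.resize(im[90:250,210:350],None,fx=4,fy=4,interpolation=cv2.INTER_CUBIC)[:600])
E
```

```text
[[0.4858 0.2951 0.016 ]
 [0.5134 0.2072 0.016 ]]
t 2.8 pos [0.4889 0.2361 0.1242] sd [0.0004 0.0001 0.0006] yaw_y 17.13 F [-0.03  0.09  0.26] open 0.09292100019532355 T [-0.04 -0.09 -0.02]
```

View pics/w1c.png

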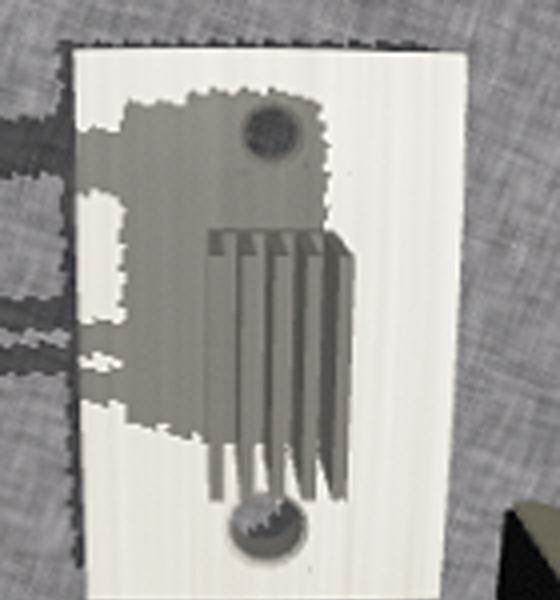

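Wrist rays put the holes 92.1 mm apart, as they should be. The centre is at about (0.500, 0.2518) and the heading is −72.6°. Shift needed: +0.011, +0.0157, −0.090.

>>> play_rows([
  [[-1,0.011,0.0157,0,0.003],[-1,0.011,0.0157,-0.02,0.003],[-1,0.011,0.0157,-0.045,0.003],[-1,0.011,0.0157,-0.07,0.003],[-1,0.011,0.0157,-0.085,0.003],[-1,0.011,0.0157,-0.09,0.003],[-1,0.011,0.0157,-0.09,0.003]],
])

```text
t: 3.5
tool_pos: [0.4986, 0.2519, 0.0323]
orientation: [-1.861, -2.531, 0.001]
force: [-0.9, 0.4, 0.3]
opening: 0.0925
```

```bash
python3 - <<'E'
from h import *
from plant import read_camera
state(3)
for n in ["wrist"]:
    c=read_camera(n);cv2.imwrite(f"pics/{n}2.png",c["color"][:,:,::-1])
E
```

```text
t 3.65 pos [0.4997 0.2524 0.0338] sd [0.0003 0.0001 0.0004] yaw_y 17.36 F [-0.02  0.09 -0.21] open 0.09324992167109902 T [-0.03 -0.09  0.02]
```

View pics/wrist2.png

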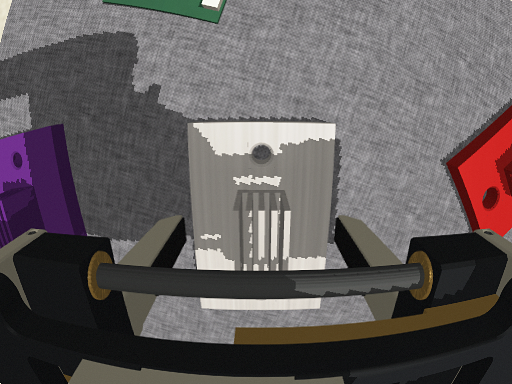

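The wrist view shows the small hole at (261,153) and the fins (235–290, 190–270) centred between the pads, so I'll close at 40 N.

>>> play_rows([
  [[1,0,0,0,0],[1,0,0,0,0],[1,0,0,0,0],[1,0,0,0,0],[1,0,0,0,0],[1,0,0,0,0],[1,0,0,0,0],[1,0,0,0,0]],
], force=45)

```text
t: 4.5
tool_pos: [0.4988, 0.2521, 0.0326]
orientation: [-1.861, -2.531, 0.0]
force: [-0.9, -0.6, 0.6]
opening: 0.0336
```

>>> play_rows([
  [[1,0,0,0.005,0],[1,0,0,0.02,0],[1,0,0,0.045,0],[1,0,0,0.075,0],[1,0,0,0.105,0],[1,0,0,0.12,0],[1,0,0,0.12,0],[1,0,0,0.12,0]],
])

```text
t: 5.3
tool_pos: [0.4986, 0.252, 0.152]
orientation: [-1.861, -2.531, 0.001]
force: [-0.5, -1.2, -2.6]
opening: 0.0278
```

```bash
python3 - <<'E'
from h import *
from plant import read_camera
state(3)
for n in ["wrist","side"]:
    c=read_camera(n);pickle.dump(c,open(f"pics/{n}3.pkl","wb"));cv2.imwrite(f"pics/{n}3.png",c["color"][:,:,::-1])
E
```

```text
t 5.45 pos [0.4977 0.2516 0.1506] sd [0.0001 0.0001 0.0003] yaw_y 17.36 F [-0.33  0.46 -2.95] open 0.027792546285238952 T [-0.04 -0.09  0.01]
```

View pics/wrist3.png

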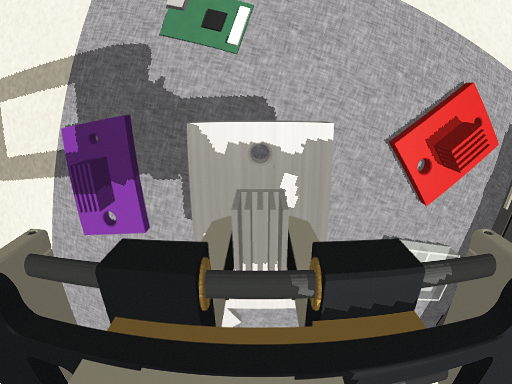

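The cover is held: opening 27.8 mm, about 3 N of weight, and the small hole still at (260,152) in the wrist view, so it did not slip. Next I'll get the cover's pose in the tool frame from the wrist view.

```bash
python3 - <<'E'
from h import *
c=load("wrist3")
tcp=np.array([.4977,.2516,.1506]);
im=c["color"];g=cv2.cvtColor(im,cv2.COLOR_RGB2GRAY)
cv2.imwrite("pics/w3c.png",cv2.resize(im[110:260,175:345,::-1],None,fx=4,fy=4,interpolation=cv2.INTER_CUBIC))
h=fray(c,[[260.5,152]],tcp[2]-.0338+.016)[0]
print("hole",h.round(4))
y=np.radians(17.36);X=np.array([np.sin(y),-np.cos(y)]);Y=np.array([np.cos(y),np.sin(y)])
d=h[:2]-tcp[:2];print("in cover axes x,y:",d@X,d@Y)
# plate corners at far end
k=fray(c,[[187,123],[334.5,122.5]],tcp[2]-.0338+.016);print(k.round(4));e=k[1]-k[0];print(np.hypot(*e[:2]),np.degrees(np.arctan2(e[1],e[0])))
for p in k: d=p[:2]-tcp[:2];print(d@X,d@Y)
E
```

```text
hole [0.4827 0.2956 0.1328]
in cover axes x,y: -0.046428039261127874 -0.0011889997007479153
[[0.4368 0.2995 0.1328]
 [0.5183 0.3254 0.1328]]
0.08548326309263125 17.624823136995662
-0.06389687374792218 -0.04382099179763002
-0.06429197903285021 0.041661358198014316
```

View pics/w3c.png

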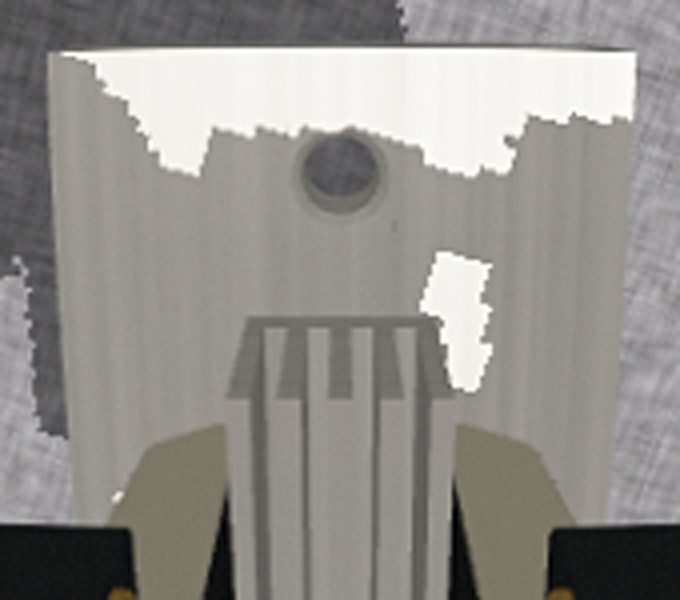

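The cover sits in the tool frame at about x 0, y −1 mm (wrist-camera reading) with its heading aligned with the tool. I'll carry it to the +x side of the housing, so the wrist camera can see the dowels.

>>> play_rows([
  [[1,0.01,-0.035,0.01,0.08],[1,0.02,-0.075,0.02,0.17],[1,0.03,-0.115,0.02,0.26],[1,0.04,-0.155,0.02,0.35],[1,0.05,-0.195,0.02,0.44],[1,0.06,-0.235,0.02,0.53],[1,0.07,-0.275,0.02,0.62],[1,0.08,-0.31,0.02,0.683]],
])

```text
t: 6.35
tool_pos: [0.5786, -0.0599, 0.1717]
orientation: [-0.901, -3.008, 0.0]
force: [0.2, 0.3, -2.2]
opening: 0.0277
```

>>> play_rows([
  [[1,0.01,-0.035,0,0],[1,0.02,-0.07,0,0],[1,0.03,-0.11,0,0],[1,0.04,-0.14,0,0],[1,0.045,-0.16,0,0],[1,0.045,-0.16,0,0],[1,0.045,-0.16,0,0]],
])

```text
t: 7.05
tool_pos: [0.6233, -0.2179, 0.1714]
orientation: [-0.906, -3.006, -0.001]
force: [0.1, 0.7, -3.1]
opening: 0.0278
```

```bash
python3 - <<'E'
from h import *
from plant import read_camera
state(4)
for n in ["wrist","top"]:
    c=read_camera(n);pickle.dump(c,open(f"pics/{n}4.pkl","wb"));cv2.imwrite(f"pics/{n}4.png",c["color"][:,:,::-1])
E
```

```text
t 7.25 pos [ 0.6236 -0.2168  0.1721] sd [0.0001 0.0002 0.0003] yaw_y 56.54 F [-0.08  0.21 -2.86] open 0.027996733569704894 T [ 0.01 -0.15 -0.  ]
```

View pics/wrist4.png

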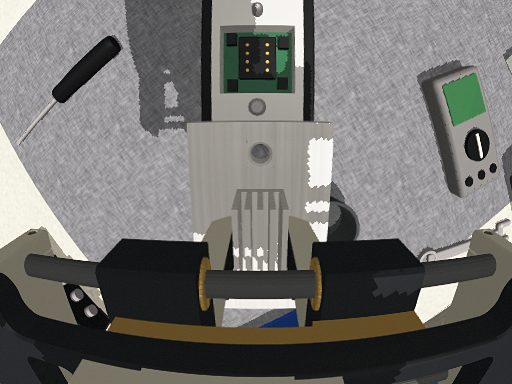

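The wrist view shows the large dowel at (257,106), the small dowel at (257,9) and the held cover's small hole at (260,152).

```bash
python3 - <<'E'
import cv2
im=cv2.imread("pics/wrist4.png");cv2.imwrite("pics/w4c.png",cv2.resize(im[0:165,185:335],None,fx=3.6,fy=3.6,interpolation=cv2.INTER_CUBIC))
E
```

```text
(no output)
```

View pics/w4c.png

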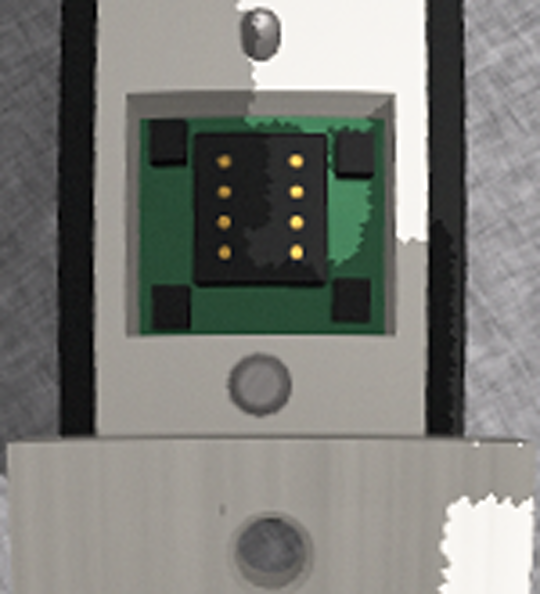

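```bash
python3 - <<'E'
from h import *
c=load("wrist4")
tcp=np.array([.6236,-.2168,.1721]);y=np.radians(56.54);X=np.array([np.sin(y),-np.cos(y)]);Y=np.array([np.cos(y),np.sin(y)])
def T(n,uv,z):
    p=fray(c,[uv],z)[0];d=p[:2]-tcp[:2];print(n,p.round(4),"tool",(d@X*1e3).round(1),(d@Y*1e3).round(1));return p
for z in(.065,): L=T("large tip",(257.5,106.4),z);S=T("small tip",(258.3,6),z)
print(np.hypot(*(L-S)[:2]),np.degrees(np.arctan2(*(L-S)[1::-1])), (L+S)/2)
T("rimL",(185+96/3.6,90),.045);T("rimR",(185+427/3.6,90),.045)
T("rimL",(185+96/3.6,30),.045);T("rimR",(185+427/3.6,30),.045)
T("hole small",(260.2,152.3),tcp[2]-.0338+.016)
o=-cv2.Rodrigues(c["rvec"])[0].T@c["tvec"].ravel();print("cam",o)
c=load("top4")
E
```

```text
large tip [ 0.5605 -0.179   0.065 ] tool -73.5 -3.3
small tip [ 0.4848 -0.1283  0.065 ] tool -164.6 -2.7
0.09114862500993769 -33.83441684497554 [ 0.52263129 -0.15363786  0.065     ]
rimL [ 0.5233 -0.206   0.045 ] tool -89.6 -46.3
rimR [ 0.5707 -0.1344  0.045 ] tool -89.6 39.6
rimL [ 0.4744 -0.1738  0.045 ] tool -148.2 -46.4
rimR [ 0.5219 -0.1021  0.045 ] tool -148.0 39.6
hole small [ 0.5837 -0.1917  0.1543] tool -47.1 -1.0
cam [ 0.56118419 -0.177102    0.32474102]
```

The dowels are 91 mm apart (92 expected), with midpoint (0.5226, −0.1536). The top camera gave (0.5233, −0.1525). Using the wrist difference between hole and dowels, the shift is about (−0.100, +0.0636).

>>> play_rows([
  [[1,-0.03,0.019,0,-0.002],[1,-0.065,0.041,0,-0.002],[1,-0.09,0.057,-0.01,-0.002],[1,-0.1,0.0636,-0.03,-0.002],[1,-0.1,0.0636,-0.05,-0.002],[1,-0.1,0.0636,-0.062,-0.002],[1,-0.1,0.0636,-0.062,-0.002]],
])

```text
t: 8.05
tool_pos: [0.5227, -0.1536, 0.1088]
orientation: [-0.907, -3.005, -0.0]
force: [-0.4, 0.2, -3.6]
opening: 0.0278
```

```bash
python3 - <<'E'
from h import *
from plant import read_camera
state(4)
for n in ["wrist","top","side"]:
    c=read_camera(n);pickle.dump(c,open(f"pics/{n}5.pkl","wb"));cv2.imwrite(f"pics/{n}5.png",c["color"][:,:,::-1])
im=cv2.imread("pics/wrist5.png");cv2.imwrite("pics/w5c.png",cv2.resize(im[100:320,165:355],None,fx=2.7,fy=2.7,interpolation=cv2.INTER_CUBIC))
E
```

```text
t 8.25 pos [ 0.5244 -0.1544  0.1112] sd [0.0005 0.0003 0.0007] yaw_y 56.39 F [-0.2   0.21 -2.14] open 0.027312094517202908 T [-0.   -0.19  0.02]
```

View pics/w5c.png

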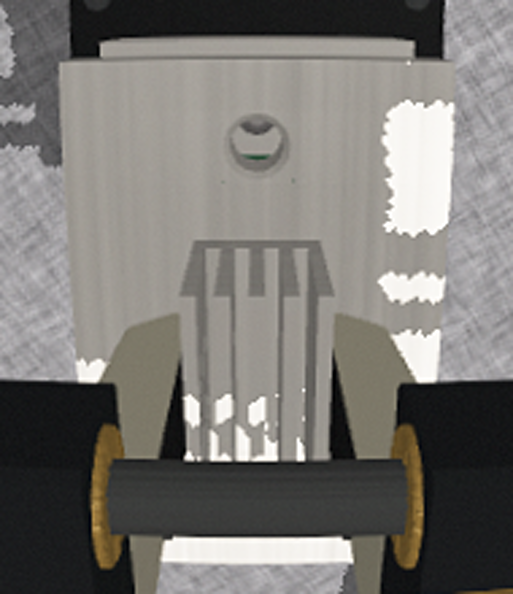

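View pics/side5.png

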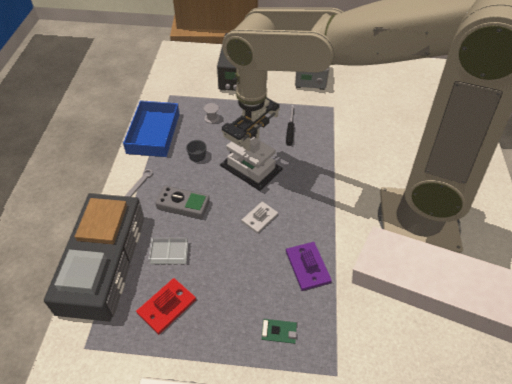

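The wrist crop shows the small hole at (259,141), with a dark dowel crescent in its upper part, bright rim below it, and green pocket at the bottom. The camera sits on the −x side, so the dowel should appear shifted up like this. I'll check the numbers.

```bash
python3 - <<'E'
from h import *
c=load("wrist5")
im=c["color"][:,:,::-1];cv2.imwrite("pics/w5h.png",cv2.resize(im[135:170,240:282],None,fx=14,fy=14,interpolation=cv2.INTER_CUBIC))
tcp=np.array([.5244,-.1544,.1112]);y=np.radians(56.45);X=np.array([np.sin(y),-np.cos(y)]);Y=np.array([np.cos(y),np.sin(y)])
for n,uv,z in (("hole",(260.9,152.2),tcp[2]-.0338+.016),("dow lo .061",(260.2,149.6),.061),("dow lo .065",(260.2,149.6),.065)):
    p=fray(c,[uv],z)[0];d=p[:2]-tcp[:2];print(n,p.round(4),"tool",(d@X*1e3).round(1),(d@Y*1e3).round(1))
E
```

```text
hole [ 0.4852 -0.1293  0.0934] tool -46.6 -0.7
dow lo .061 [ 0.4878 -0.1314  0.061 ] tool -43.2 -1.1
dow lo .065 [ 0.4873 -0.1311  0.065 ] tool -43.8 -1.1
```

View pics/w5h.png

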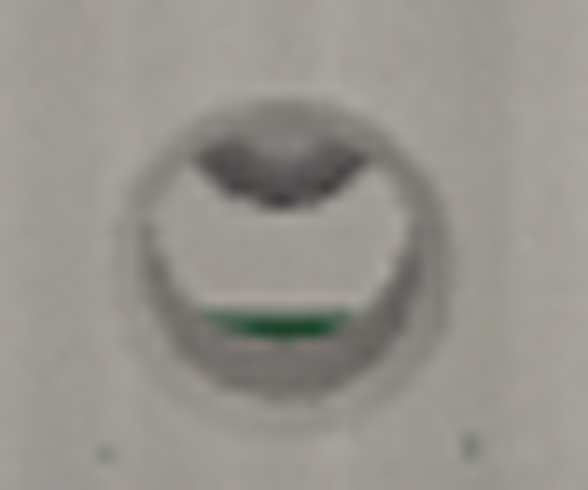

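>>> play_rows([
  [[1,-0.001,0.0003,-0.003,0],[1,-0.001,0.0003,-0.006,0],[1,-0.001,0.0003,-0.009,0],[1,-0.001,0.0003,-0.009,0]],
])

```text
t: 8.8
tool_pos: [0.5224, -0.1538, 0.1008]
orientation: [-0.908, -3.006, -0.0]
force: [-0.2, -0.2, -2.9]
opening: 0.0276
```

```bash
cat > look.py <<'E'
from h import *
import sys
from plant import read_camera
k=sys.argv[1]
state(4)
c=read_camera("wrist");pickle.dump(c,open(f"pics/wrist{k}.pkl","wb"));im=c["color"][:,:,::-1]
cv2.imwrite(f"pics/wrist{k}.png",im)
cv2.imwrite(f"pics/w{k}h.png",cv2.resize(im[135:170,240:282],None,fx=14,fy=14,interpolation=cv2.INTER_CUBIC))
E
python3 look.py 6
```

```text
t 9.0 pos [ 0.5227 -0.154   0.1014] sd [0.0002 0.     0.0002] yaw_y 56.38 F [-0.39 -0.01 -2.47] open 0.02794166307181033 T [-0.01 -0.15 -0.02]
```

View pics/w6h.png

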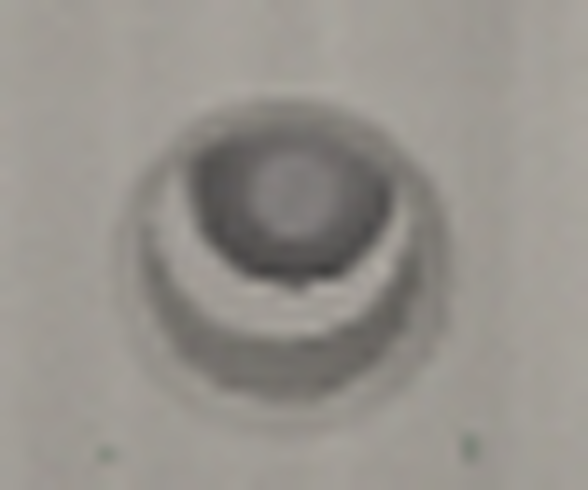

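The dowel tip, seen through the hole at crop (292,195), is centred on the hole mouth at (284,205) once parallax is allowed for. About 0.35 mm remains in tool y. Descending.

>>> play_rows([
  [[1,0.0002,0.0003,-0.002,0],[1,0.0002,0.0003,-0.004,0],[1,0.0002,0.0003,-0.006,0],[1,0.0002,0.0003,-0.008,0],[1,0.0002,0.0003,-0.01,0],[1,0.0002,0.0003,-0.011,0],[1,0.0002,0.0003,-0.011,0]],
])

```text
t: 9.75
tool_pos: [0.5229, -0.1536, 0.0904]
orientation: [-0.908, -3.007, -0.0]
force: [0.1, 0.2, -2.6]
opening: 0.0275
```

```bash
python3 look.py 7
```

```text
t 9.95 pos [ 0.5231 -0.1537  0.0907] sd [0.0001 0.     0.0001] yaw_y 56.38 F [-0.1  -0.19 -2.74] open 0.02816630844164556 T [ 0.01 -0.15 -0.  ]
```

View pics/w7h.png

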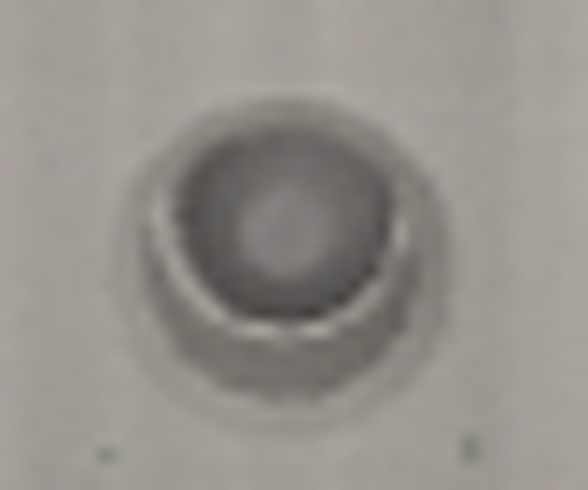

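The dowel is centred in the hole and there are no side forces. Going further down, to the spring.

>>> play_rows([
  [[1,0,0,-0.002,0],[1,0,0,-0.004,0],[1,0,0,-0.006,0],[1,0,0,-0.008,0],[1,0,0,-0.009,0],[1,0,0,-0.009,0]],
], force=60)

```text
t: 10.6
tool_pos: [0.5232, -0.1537, 0.0822]
orientation: [0.908, 3.007, -0.0]
force: [-4.1, 1.6, 7.7]
opening: 0.0276
```

```bash
python3 look.py 8
```

```text
t 10.8 pos [ 0.5232 -0.1537  0.0823] sd [0. 0. 0.] yaw_y 56.38 F [-3.72  1.14  6.44] open 0.02769101027596097 T [ 0.33  0.63 -0.  ]
```

View pics/w8h.png

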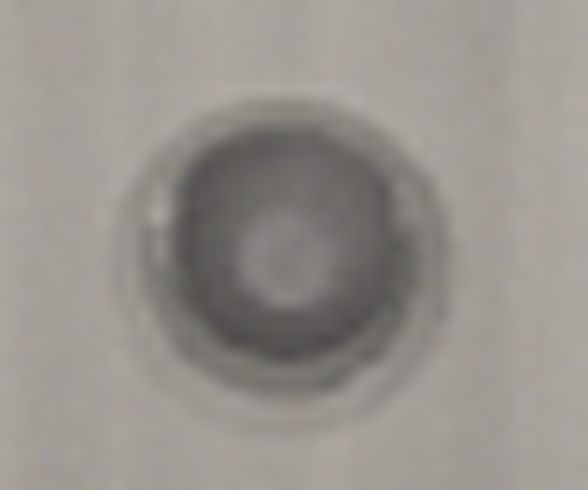

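Fz rose by 9.2 N, so the spring is compressed about 3.7 mm with about 2.3 mm to go. There is a 3.7 N side force along −X, so I'll relieve that by 0.5 mm and press on.

>>> play_rows([
  [[1,-0.0004,0.0003,0,0],[1,-0.0004,0.0003,-0.001,0],[1,-0.0004,0.0003,-0.002,0],[1,-0.0004,0.0003,-0.003,0],[1,-0.0004,0.0003,-0.003,0]],
])

```text
t: 11.35
tool_pos: [0.5232, -0.1537, 0.0803]
orientation: [0.908, 3.006, -0.001]
force: [-5.5, 2.1, 11.5]
opening: 0.0277
```

```bash
python3 look.py 9
```

```text
t 11.55 pos [ 0.5232 -0.1537  0.0803] sd [0. 0. 0.] yaw_y 56.38 F [-6.32  1.74 12.31] open 0.027783122115234104 T [0.34 1.   0.  ]
```

>>> play_rows([
  [[1,-0.0004,0.0003,0,0],[1,-0.0008,0.0005,0,0],[1,-0.0008,0.0005,0,0]],
])

```text
t: 11.9
tool_pos: [0.5231, -0.1537, 0.0804]
orientation: [0.908, 3.004, -0.001]
force: [-2.7, -1.1, 9.6]
opening: 0.0278
```

```bash
python3 look.py 10; python3 - <<'E'
from h import *
from plant import read_camera
for n in ["side","top"]:
    c=read_camera(n);pickle.dump(c,open(f"pics/{n}10.pkl","wb"));im=c["color"][:,:,::-1]
    b=im[115:200,200:310] if n=="side" else im[130:235,260:365]
    cv2.imwrite(f"pics/{n}10.png",cv2.resize(b,None,fx=5.5,fy=5.5,interpolation=cv2.INTER_CUBIC))
E
```

```text
t 12.1 pos [ 0.5231 -0.1537  0.0803] sd [0. 0. 0.] yaw_y 56.38 F [-2.7  -0.35  8.66] open 0.027603122475752678 T [-0.01  0.39 -0.  ]
```

View pics/side10.png

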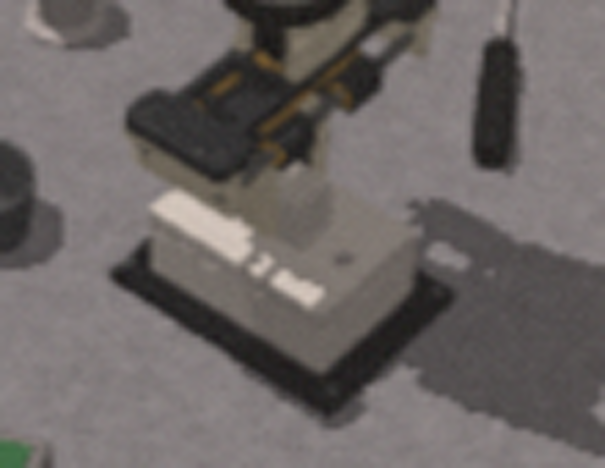

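View pics/wrist10.png

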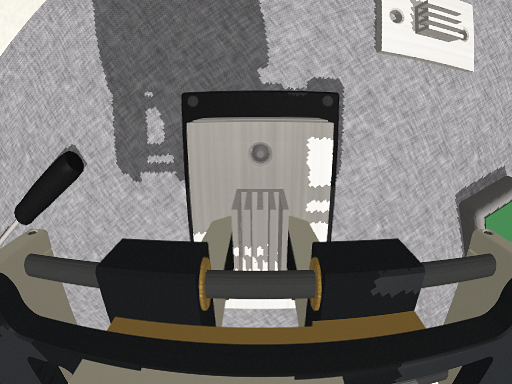

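The side view shows the cover on the housing with almost no gap, and the total push is 11.4 N, so it is near flush. I'll press 2 mm more and see whether z stops.

>>> play_rows([
  [[1,-0.0003,0.0002,-0.001,0],[1,-0.0003,0.0002,-0.002,0],[1,-0.0003,0.0002,-0.002,0],[1,-0.0003,0.0002,-0.002,0]],
])

```text
t: 12.65
tool_pos: [0.5232, -0.1537, 0.0803]
orientation: [0.907, 3.004, -0.002]
force: [-8.5, 1.7, 23.6]
opening: 0.0271
```

```bash
python3 look.py 11
```

```text
t 12.85 pos [ 0.5232 -0.1537  0.0802] sd [0. 0. 0.] yaw_y 56.38 F [-8.82  2.15 23.28] open 0.027703820926543277 T [ 0.42  1.69 -0.01]
```

>>> play_rows([
  [[1,0,0,-0.001,0],[1,0,0,-0.0015,0],[1,0,0,-0.0015,0],[1,0,0,-0.0015,0]],
])

```text
t: 13.3
tool_pos: [0.5232, -0.1538, 0.0802]
orientation: [0.907, 3.004, -0.002]
force: [-16.1, 2.7, 37.2]
opening: 0.0277
```

```bash
python3 look.py 12
```

```text
t 13.5 pos [ 0.5232 -0.1537  0.0802] sd [0. 0. 0.] yaw_y 56.38 F [-16.07   4.41  36.61] open 0.027500642265925003 T [ 0.82  2.89 -0.01]
```

z has stopped at 0.0802, so this is a hard stop. I'll ease the push back to about 20 N and verify flushness from the depth images.

>>> play_rows([
  [[1,-0.0006,0.0003,0.001,0],[1,-0.0006,0.0003,0.002,0],[1,-0.0006,0.0003,0.002,0],[1,-0.0006,0.0003,0.002,0]],
])

```text
t: 13.95
tool_pos: [0.5232, -0.1537, 0.0803]
orientation: [0.907, 3.002, -0.002]
force: [-3.0, -1.1, 16.1]
opening: 0.0277
```

```bash
python3 look.py 13; python3 - <<'E'
from h import *
from plant import read_camera
for n in ["side","top"]:
    c=read_camera(n);pickle.dump(c,open(f"pics/{n}13.pkl","wb"));im=c["color"][:,:,::-1]
    b=im[130:195,215:295] if n=="side" else im[130:235,260:365]
    cv2.imwrite(f"pics/{n}13.png",cv2.resize(b,None,fx=7 if n=="side" else 5,fy=7 if n=="side" else 5,interpolation=cv2.INTER_CUBIC))
    P=pts(c);C=np.array([.5228,-.1531]);X=np.array([.834,-.552]);Y=np.array([.552,.834])
    d=P[...,:2]-C;x=d@X;y=d@Y;z=P[...,2]
    for a,b in ((-62,-54),(-38,-28),(28,38),(54,62)):
        for e,f in ((-40,-20),(-15,15),(20,40)):
            m=(x>a/1e3)&(x<b/1e3)&(y>e/1e3)&(y<f/1e3)&(z>.03)&(z<.075)
            print(n,(a,b),(e,f),m.sum(),(np.median(z[m])*1e3).round(2) if m.any() else "")
E
```

```text
t 14.15 pos [ 0.5232 -0.1537  0.0803] sd [0. 0. 0.] yaw_y 56.37 F [-2.31 -0.67 16.01] open 0.02754658166356516 T [ 0.05  0.8  -0.01]
side (-62, -54) (-40, -20) 11 60.76
side (-62, -54) (-15, 15) 17 62.7
side (-62, -54) (20, 40) 17 62.36
side (-38, -28) (-40, -20) 12 61.7
side (-38, -28) (-15, 15) 20 63.31
side (-38, -28) (20, 40) 23 62.47
side (28, 38) (-40, -20) 0 
side (28, 38) (-15, 15) 0 
side (28, 38) (20, 40) 19 62.32
side (54, 62) (-40, -20) 0 
side (54, 62) (-15, 15) 0 
side (54, 62) (20, 40) 18 61.59
top (-62, -54) (-40, -20) 24 60.22
top (-62, -54) (-15, 15) 38 61.75
top (-62, -54) (20, 40) 17 61.44
top (-38, -28) (-40, -20) 29 62.13
top (-38, -28) (-15, 15) 45 60.82
top (-38, -28) (20, 40) 30 61.5
top (28, 38) (-40, -20) 0 
top (28, 38) (-15, 15) 0 
top (28, 38) (20, 40) 0 
top (54, 62) (-40, -20) 0 
top (54, 62) (-15, 15) 0 
top (54, 62) (20, 40) 0
```

View pics/side13.png

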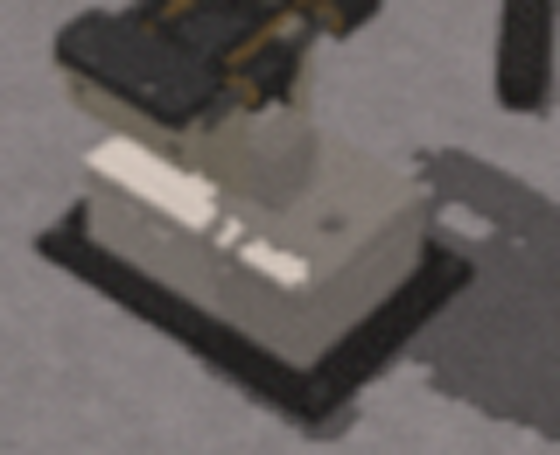

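View pics/w13h.png

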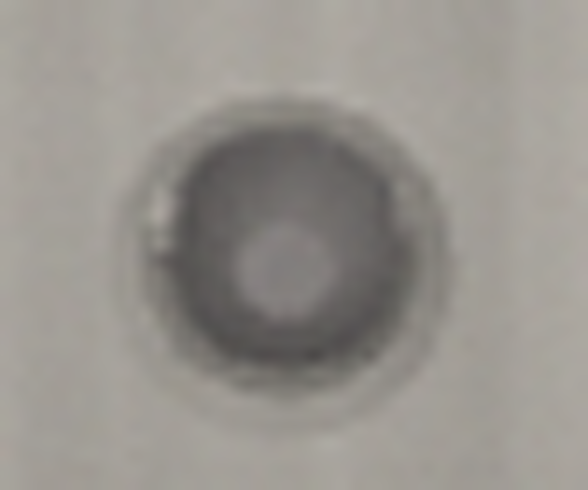

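With the cameras' known depth bias (+0.7 mm top, +1.3 mm side) removed, the plate top is at about 61 mm at both ends, which is flush and level (expected 61). Both sides match, and the dowel tip stands in the hole. The net push is steady at about 16 N, so I'm handing the job in.

```bash
python3 - <<'E'
from plant import robot,sensors
s=sensors.read_state();print(s["t"],s["tool_pos"],s["force"],s["opening"])
print(robot.close_job())
E
```

```text
14.3 [ 0.52317517 -0.15369729  0.08024711] [-2.80972492  0.05727513 16.88988776] 0.027789113509262234
the job is handed in; nothing more can be done
None
```

I fitted the large grey cover on the housing and handed the job in at t = 14.3 s with the arm still gripping it and pressing it down. I picked it up by its fins, turned it +39° so the large and small holes met their dowels, and lowered it until it stopped on the rim.

**Last checks**
- **Seating:** TCP height stopped at 0.0802–0.0803 m. It did not move when I briefly pressed with about 37 N (wrist reading), so I eased back to a steady 16–17 N.
- **Flush and level:** after removing the depth bias seen earlier, the plate top is at about 61 mm in both cameras, as expected. It agrees at both ends to about 1 mm. The large-hole end was visible in the side view only, and only along one edge.
- **Dowels:** the wrist view shows the small dowel centred in its hole. The large dowel was hidden by the gripper, so I did not see it directly.
- **Bystanders:** the arm never came down near the spare cover, the meter or the spool. I did not measure them again at the end.

**Disagreements**
- **Height:** TCP height at the stop was about 1.4 mm above what the grasp height implied. The jaws were still closing when the lift began, so the cover was probably gripped slightly lower than planned; the camera depths support it being flush.
- **Side force:** about 3 N of sideways force from the dowels remained at hand-in.

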